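# Make up two gauge-fitting kits

### The job

Make up the two fitter's kits on the gauge table. In the large three-compartment tray put the long open-ended wrench in the long compartment, the white gauge face up in the wider of the two behind it, and the large cap nut dome up in the remaining one; in the small two-compartment tray put the short ring wrench in the wider compartment and the small cap nut dome up in the narrower. Lay each thing flat on its compartment's floor, setting it down rather than dropping it, and leave the mug and the oil can where they stand.

Things in the scene. Friction and masses are not known exactly. Their poses are not given: they have to be found in the camera images.
- large_tray: Fixed wooden tray, 165 (x) by 176 (y) mm; floor top at z 3, walls 3 thick, tops at z 9 mm. Origin: centre of underside; yaw within 0.3 rad. Compartments, inner limits in its frame: long one on robot's side (-x), x -79.5 to 0.5, y -85 to 85 (wrench lies along y); behind it the wider one, x 3.5 to 79.5, y -85 to 10 (gauge), and the smaller one, x 3.5 to 79.5, y 13 to 85 mm (large nut).
- small_tray: Fixed wooden tray, 143 (x) by 132 (y) mm; floor top at z 3, walls 3 thick, tops at z 9 mm. Origin: centre of underside; yaw within 0.3 rad. Two compartments, inner limits in its frame: the wider on the robot's side (-x), x -68.5 to 11.5, y -63 to 63 (short wrench, lying along y), and the narrower behind it, x 14.5 to 68.5, y -63 to 63 mm (small nut).
- long_wrench: Steel open-ended wrench, 150 mm long with a two-pronged jaw 34 mm wide at each end, 12 mm thick all over, lying flat on the table. Its shaft is 16 mm wide, from 50 mm before to 50 mm past the middle. Origin: middle of its underside, under its centre of mass; x runs along its length, z up; both ends are alike. About 0.22 kg.
- short_wrench: Steel ring wrench, 102 mm long with a hexagonal ring about 30 mm across at each end, 12 mm thick all over, lying flat on the table. Its shaft is 16 mm wide, from 22 mm before to 22 mm past the middle. Origin: middle of its underside, under its centre of mass; x runs along its length, z up; both ends are alike. About 0.13 kg.
- large_nut: Large copper cap nut standing dome up: a hexagon 40 mm across flats (46 over corners) and 26 mm high, with a dome of radius 17 mm on top, 42 mm high in all. Origin: centre of its underside; x and the directions every 60 degrees from it are square to a pair of flats. About 0.25 kg.
- small_nut: Small copper cap nut standing dome up: a hexagon 26 mm across flats (30 over corners) and 22 mm high, with a dome of radius 11 mm on top, 33 mm high in all. Origin: centre of its underside; x and the directions every 60 degrees from it are square to a pair of flats. About 0.09 kg.
- gauge: Round white enamel dial gauge lying on its back, face (brass rim, black needle) up: a plain upright cylinder 56 mm in diameter and 28 mm high, graspable across any diameter. Origin: centre of its underside, z up out of the face. About 0.28 kg.
- mug: Bystander, to be left alone: open steel mug, 76 mm in diameter, 85 mm high, with a handle at its side (+y). Origin: centre of its underside.
- oil_can: Bystander, to be left alone: green conical oil can, 72 mm in diameter at the foot, 110 mm high to the spout's tip. Origin: centre of its underside.
Things that resemble listed ones, but are neither listed nor needed, are in the scene too. Of the things that look like the gauge, the largest one is meant. Leave any brown look-alike of the long_wrench alone.

How it is judged (in metres and radians):
At the end, for the whole second after the job is handed in: Each of the five things lies right way up and flat (tilt under 0.12 rad, underside within 4 mm of the tray floor), its centre within its own compartment of its own tray as the goal says, released and at rest (x of long_wrench in the frame of large_tray between -0.0795 and 0.0005 m and y of long_wrench in the frame of large_tray between -0.085 and 0.085 m and z of long_wrench in the frame of large_tray between 0 and 0.007 m and angle between each of long_wrench, gauge, large_nut, short_wrench, small_nut's own z axis and vertical below 0.12 rad and linear speed of each of long_wrench, gauge, large_nut, short_wrench, small_nut below 0.02 m/s and angular speed of each of long_wrench, gauge, large_nut, short_wrench, small_nut below 0.2 rad/s and x of gauge in the frame of large_tray between 0.0035 and 0.0795 m and y of gauge in the frame of large_tray between -0.085 and 0.01 m and z of gauge in the frame of large_tray between 0 and 0.007 m and x of large_nut in the frame of large_tray between 0.0035 and 0.0795 m and y of large_nut in the frame of large_tray between 0.013 and 0.085 m and z of large_nut in the frame of large_tray between 0 and 0.007 m and x of short_wrench in the frame of small_tray between -0.0685 and 0.0115 m and y of short_wrench in the frame of small_tray between -0.063 and 0.063 m and z of short_wrench in the frame of small_tray between 0 and 0.007 m and x of small_nut in the frame of small_tray between 0.0145 and 0.0685 m and y of small_nut in the frame of small_tray between -0.063 and 0.063 m and z of small_nut in the frame of small_tray between 0 and 0.007 m); the robot touches nothing.
It fails at once if a thing is dropped or thrown (falls free faster than 0.6 m/s, a drop of about 18 mm) ((contact force between long_wrench and the fingers below 0.05 N and linear speed of long_wrench above 0.6 m/s) or (contact force between short_wrench and the fingers below 0.05 N and linear speed of short_wrench above 0.6 m/s) or (contact force between large_nut and the fingers below 0.05 N and linear speed of large_nut above 0.6 m/s) or (contact force between small_nut and the fingers below 0.05 N and linear speed of small_nut above 0.6 m/s) or (contact force between gauge and the fingers below 0.05 N and linear speed of gauge above 0.6 m/s)).
It fails at once if the mug or the oil can is moved by more than 20 mm (distance of any of mug, oil_can from where it was at the start of the episode above 0.02 m).
It also fails if it takes over 115 s, if anything falls off the work surface, if the arm or the gripper's body presses on something with over 40 N, if the wrist force passes 120 N, or if a joint passes its speed limit or range.

### The arm

A 6-joint arm with a two-finger parallel gripper is mounted at the origin on the work surface. World frame = base frame: x ahead of the robot, y to its left, z up, the work surface at z = 0. Lengths are in m, angles in degrees, forces in N, time in s.
With the tool pointing down it reaches from about 0.375 to 0.9 m from the base axis. Payload 3.1 kg.
Tool frame: the origin (TCP) lies on the centre line of the jaws, within the pads' length; the fingertips stand 17 mm ahead of it and the grasp point (between the pads) lies 2 mm behind it; z points along the fingers, y is the line along which they close (so a half turn about z gives the same grasp; the last joint's range is limited). The gripper opens to 87 mm and grips with 3 to 60 N. Pads are 19 mm wide; open, the fingers measure 117 mm over their backs; the gripper's body (75 mm by 190 mm) begins 51 mm behind the grasp point.
Start: joints at [-80.243, 30.224, 82.088, -0, 67.689, -10.227], TCP at [0.214, -0.587, 0.24] pointing down, gripper open.
Joint ranges: [-176.69, 176.69], [-43.24, 126.21], [12.49, 139.97], [-82, 262], [0, 151.66], [-163.58, 163.58]. Speed limits (degrees/s): [159.86, 159.86, 180, 180, 180, 180].

### API

Orientations are given as a 3x3 rotation matrix whose columns are the frame's x, y, z axes.
In Python, from rig import bot, imaging, finder gives the robot as it stands. The module is installed in compiled form; this text tells all that it offers.
- The arm moves only by the tool play_rows, never from a script. Its argument "motion" is a list that holds one entry, the list of rows, each a list of 6 numbers: the shift along the tool's x, y, z in parts of the range, where 1.0 means 0.6 m, then the turn, a rotation vector about the tool's x, y, z in fractions of the full range, 1 being 90 degrees. In form: [[[dx, dy, dz, wx, wy, wz], ...]]. A call has 1 to 8 rows; each row is the pose to reach, as a shift and turn from the pose commanded when the call began, along the tool's axes at that moment; what a row does not reach only later rows make up. A row lasts 1/12 s, in which the tool goes at most 41.7 mm and 7.16 degrees, less where a joint would pass 70% of its speed; a pose out of reach is approached as far as the arm can. Shift and turn numbers lie between -1 and 1, and a call with a number outside is refused. A call with a gripper value outside its range is refused whole. "fingers" is the finger opening in m, from 0 to 0.087, set as the call begins (left out, the last holds). The fingers move at their own pace and stop on an object; the grip force is fixed at half the most. Time passes only in rows, so rows that repeat a pose let the fingers close. It gives the time, the measured TCP pose, the force, the opening and the grip force at its end, in the units of the state.
- bot.read_state(): the state, without advancing time (a new reading comes with each control period).
- imaging.capture(name): name is "side" or "top" or "wrist"; returns a dict with "frame" (400x640x3 uint8, red, green, blue), "camera_matrix" (3x3 intrinsics, pixels), "R" (3x3) and "t" (3): a world point X has camera coordinates R X + t. Camera axes: x right, y down, z forward; pixel columns grow to the right and rows downward; lengths in m; the calibration is good to about 2 mm. The wrist camera is an equidistant fisheye: a pixel r from the principal point sees the ray r / f radians off the axis. A picture is of the moment at which its call begins. There is no depth.
- bot.hand_in(): hands the job in; it is judged then, once.
Trained networks look in the newest picture that a camera, given by its name, has taken for a name from the list of things; names that differ only in an ending like _2 or _b are one class to them, and where a whole thing is asked for, a point or a joint stands for the part that bears it (a point fixed in the world has none). Each returns a list of dicts, best first, with "confidence" (0 to 1); they miss things now and then, are a little off and sometimes report something else, mostly with a low value. They report only what shows in the picture. A call takes as long as a camera call. They do not tell look-alikes from the thing itself.
- finder.recognise(camera, name): "at" ([x, y, z] in m, in world coordinates, good to about 4 mm: the middle of the surface that is visible of it).
- finder.outline_of(camera, name): "pixels" (400x640 bool, what is visible of it).
The state is a dict: "time_s": time; "joint_positions": joint angles; "qvel": joint speeds; "tau": joint torques, N m; "position": TCP position; "tcp_rot": TCP orientation; "force": force on the tool from outside, world axes, zero at the start; "moment": the same for the moment, N m; "opening": opening from 0.0 (shut) to 1.0 (fully open); "grasp_force": force on a finger pad.
Only numpy, scipy, OpenCV 4.12 (cv2) and the standard library are available. Lean on these libraries where they do the work, as an engineer would, in place of code of your own. Each camera call takes 0.05 s, during which the arm holds its last target. There are 200 camera calls.

## Working session

There is one attempt and no reset: what is moved stays moved. The work goes in short steps, Python scripts to look and compute and a tool call to move; the robot and the scene stay as the last step left them, time stands still between calls to the robot, and variables do not carry over. Pictures are saved under pics/ and viewed, at most 14 in all, crops included, and the job is handed in when it is done.

Besides the shell and the picture viewer there is one more tool, called after "Emit:" as name(argument=value, ...), one argument or row to a line, values as JSON. play_rows: Moves the arm, as the interface text tells. Its arguments: {"type":"object","properties":{"motion":{"type":"array"},"fingers":{"type":"number"}},"required":["motion"]}

```bash
mkdir -p pics; python3 - <<'E'
from rig import bot, imaging, finder
import cv2, numpy as np
s=bot.read_state(); print(s['time_s'],s['position'],np.round(s['tcp_rot'],3).tolist(),s['opening'])
for c in ['top','side']:
    d=imaging.capture(c); cv2.imwrite(f'pics/{c}0.png',d['frame'][:,:,::-1])
    print(c,np.round(d['camera_matrix'],1).tolist(),np.round(d['R'],3).tolist(),np.round(d['t'],3).tolist())
    for n in ['large_tray','small_tray','long_wrench','short_wrench','large_nut','small_nut','gauge','mug','oil_can']:
        print(n,[(np.round(r['at'],3).tolist(),round(r['confidence'],2)) for r in finder.recognise(c,n)])
E
```

```text
0.0 [ 0.21350903 -0.58664332  0.2385456 ] [[0.94, 0.342, -0.0], [0.342, -0.94, 0.002], [0.0, -0.002, -1.0]] 0.9981427623176882
top [[430.6, 0.0, 319.7], [0.0, 430.6, 204.4], [0.0, 0.0, 1.0]] [[0.01, -1.0, -0.002], [-0.995, -0.01, -0.097], [0.097, 0.003, -0.995]] [-0.044, 0.518, 1.241]
large_tray [([0.608, 0.121, -0.002], 0.71)]
small_tray [([0.606, -0.136, 0.004], 0.79)]
long_wrench [([0.432, -0.496, 0.01], 0.93), ([0.48, -0.365, 0.016], 0.63)]
short_wrench [([0.507, 0.358, 0.012], 0.68)]
large_nut [([0.427, 0.201, 0.032], 0.44)]
small_nut []
gauge [([0.326, -0.12, 0.024], 0.73), ([0.446, -0.263, 0.024], 0.63), ([0.422, -0.151, 0.029], 0.55)]
mug [([0.68, 0.43, 0.044], 0.87)]
oil_can [([0.423, 0.002, 0.025], 0.74), ([0.666, -0.393, 0.053], 0.68)]
side [[423.0, 0.0, 320.9], [0.0, 423.0, 199.5], [0.0, 0.0, 1.0]] [[-0.808, -0.589, 0.019], [-0.31, 0.398, -0.863], [0.501, -0.703, -0.504]] [0.39, 0.193, 0.981]
large_tray [([0.6, 0.129, -0.0], 0.74)]
small_tray [([0.606, -0.135, 0.002], 0.86)]
long_wrench []
short_wrench []
large_nut [([0.419, 0.216, 0.027], 0.54)]
small_nut [([0.42, 0.009, 0.016], 0.52)]
gauge [([0.42, -0.138, 0.026], 0.8), ([0.322, -0.115, 0.025], 0.64), ([0.441, -0.252, 0.018], 0.63)]
mug [([0.657, 0.428, 0.058], 0.93)]
oil_can [([0.661, -0.381, 0.043], 0.72), ([0.503, 0.367, 0.011], 0.21)]
```

View pics/top0.png

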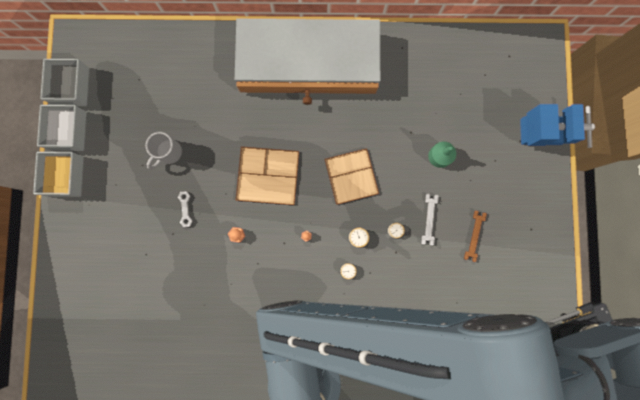

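View pics/side0.png

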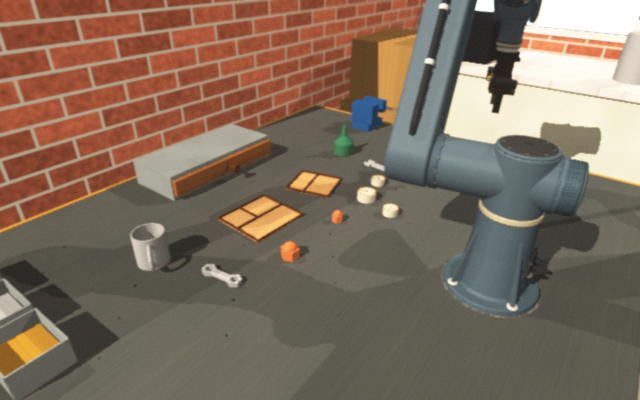

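The top picture shows the steel long wrench at (431,219), with its brown look-alike at (475,236). The largest gauge is at (359,238), the large nut at (236,235), the small nut at (307,236) and the short wrench at (185,210). The trays are at (268,177) and (353,176). Next I measure from the outlines.

```bash
cat > h.py <<'E'
from rig import bot, imaging, finder
import cv2, numpy as np
def back(d,px,z):
    K,R,t=d['camera_matrix'],d['R'],d['t']; px=np.asarray(px,float).reshape(-1,2)
    r=np.c_[(px-K[:2,2])/K[0,0],np.ones(len(px))]@R; C=-R.T@t
    return (C+r*((z-C[2])/r[:,2])[:,None])[:,:2]
def proj(d,P):
    q=np.asarray(P)@d['R'].T+d['t']; return q[:,:2]/q[:,2:]*d['camera_matrix'][0,0]+d['camera_matrix'][:2,2]
def masks(c,n): return [(r['pixels'],r['confidence']) for r in finder.outline_of(c,n)]
def cyl(x,y,secs): # secs (r,z) stacked discs
    a=np.linspace(0,2*np.pi,24)
    return np.vstack([np.c_[x+r*np.cos(a),y+r*np.sin(a),0*a+z] for r,z in secs])
def hullc(p):
    m=cv2.moments(cv2.convexHull(p.astype(np.float32))); return np.array([m['m10'],m['m01']])/m['m00'], m['m00']
E
python3 - <<'E'
from h import *
d=imaging.capture('top')
S={'large_nut':[(21.5,0),(21.5,26),(17,26),(8,40)],'small_nut':[(14,0),(14,22),(11,22),(5,32)],'gauge':[(28,0),(28,28)]}
Z={'large_tray':.009,'small_tray':.009,'long_wrench':.008,'short_wrench':.008}
for n in list(S)+list(Z):
  for m,c in masks('top',n):
    v,u=np.nonzero(m); pc=np.array([u.mean(),v.mean()])
    if n in S:
        x,y=back(d,pc,.015)[0]
        for _ in range(5):
            hc,A=hullc(proj(d,cyl(x,y,np.array(S[n])/1000))); x,y=np.array([x,y])+back(d,pc,.015)[0]-back(d,hc,.015)[0]
        print(n,round(c,2),pc.round(1),'area',m.sum(),'model',round(A),'xy',round(x,4),round(y,4))
    else:
        w=back(d,np.c_[u,v],Z[n]); r=cv2.minAreaRect((w*1000).astype(np.float32))
        q=w-w.mean(0); e,V=np.linalg.eigh(q.T@q); a=np.degrees(np.arctan2(V[1,1],V[0,1]))
        print(n,round(c,2),pc.round(1),'rect',np.round(r[0],1),np.round(r[1],1),round(r[2],1),'mean',w.mean(0).round(4),'pca',round(a,1))
f=cv2.resize(d['frame'][130:290,140:500],None,fx=2.2,fy=2.2,interpolation=cv2.INTER_CUBIC); cv2.imwrite('pics/crop.png',f[:,:,::-1])
E
```

```text
large_nut 0.75 [235.5 234.6] area 174 model 191 xy 0.4279 0.2083
small_nut 0.65 [305.9 235.9] area 54 model 73 xy 0.4263 0.001
small_nut 0.51 [429.  219.4] area 356 model 87 xy 0.479 -0.3628
gauge 0.66 [358.2 237. ] area 279 model 298 xy 0.4247 -0.1529
gauge 0.56 [395.3 230.2] area 190 model 312 xy 0.4459 -0.262
gauge 0.51 [347.3 270.8] area 137 model 304 xy 0.3261 -0.1211
large_tray 0.57 [266.8 175.4] rect [606.7 120.1] [178.7 171.4] 86.0 mean [0.6063 0.1207] pca 92.1
large_tray 0.49 [358.1 237.7] rect [ 423.4 -153. ] [56.1 53.2] 0.2 mean [ 0.4228 -0.1534] pca 134.5
small_tray 0.64 [350.5 176. ] rect [ 608.1 -130. ] [146.6 135. ] 15.3 mean [ 0.607  -0.1301] pca -160.6
long_wrench 0.87 [474.3 236.7] rect [ 431.8 -497.4] [ 36.1 148.2] 75.9 mean [ 0.4295 -0.4971] pca 165.5
long_wrench 0.8 [429.4 218.6] rect [ 480.4 -365.5] [ 36.  146.8] 84.9 mean [ 0.4818 -0.3649] pca 173.7
long_wrench 0.19 [357.9 237.2] rect [ 424.9 -151.7] [53.1 56.3] 0.6 mean [ 0.4243 -0.1529] pca 97.9
short_wrench 0.54 [184.7 206.4] rect [504.1 365.5] [100.4  32.9] 4.8 mean [0.5105 0.3638] pca -170.4
```

View pics/crop.png

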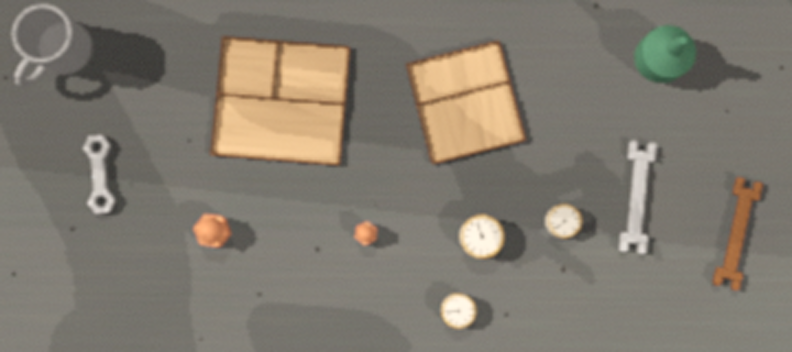

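The crop confirms it: large tray yaw is about -4°, small tray about +14°, and the largest gauge is at crop (482,237). The outlines sit about 1 px up and left of what I see, so I correct for that. Now I plan the long wrench.

```bash
cat > plan.py <<'E'
import sys,json,numpy as np
from scipy.spatial.transform import Rotation as Ro
from rig import bot
def M(yaw):
    c,s=np.cos(np.radians(yaw)),np.sin(np.radians(yaw)); return np.array([[c,s,0],[s,-c,0],[0,0,-1]])
def plan(W):
    s=bot.read_state(); p,R=np.array(s['position']),np.array(s['tcp_rot'])
    print('from',s['time_s'],p.round(4),'yaw',round(np.degrees(np.arctan2(R[1,0],R[0,0])),1))
    for x,y,z,a in W:
        q,Q=np.array([x,y,z]),M(a); d=R.T@(q-p); w=Ro.from_matrix(R.T@Q).as_rotvec(degrees=True)
        print((x,y,z,a),'->',d.round(3).tolist()+w.round(1).tolist(),'rows>=',int(np.ceil(max(np.linalg.norm(d)/.0417,np.linalg.norm(w)/7.16)))); p,R=q,Q
if __name__=='__main__': plan(json.loads(sys.argv[1]))
E
python3 plan.py "[[0.36,-0.47,0.2,6],[0.48,-0.366,0.12,-6],[0.48,-0.366,0.021,-6]]"
```

```text
from 1.4 [ 0.2136 -0.5874  0.2396] yaw 20.0
(0.36, -0.47, 0.2, 6) -> [0.178, -0.06, 0.04, 0.0, 0.0, 14.0] rows>= 5
(0.48, -0.366, 0.12, -6) -> [0.13, -0.091, 0.08, 0.0, 0.0, 12.0] rows>= 5
(0.48, -0.366, 0.021, -6) -> [0.0, 0.0, 0.099, 0.0, 0.0, 0.0] rows>= 3
```

The manual's scale: shifts go in shares of 0.6 m and turns go in shares of 90 degrees. Converting my numbers, 0.178 m is 0.2967, -0.06 m is -0.1, 14 degrees is 0.1556.

Emit:
play_rows(
  motion=[
    [[0.2967,-0.1,0.0667,0,0,0.1556],[0.2967,-0.1,0.0667,0,0,0.1556],[0.2967,-0.1,0.0667,0,0,0.1556],[0.2967,-0.1,0.0667,0,0,0.1556],[0.2967,-0.1,0.0667,0,0,0.1556],[0.2967,-0.1,0.0667,0,0,0.1556]],
  ],
  fingers=0.06,
)

```text
time_s: 1.9
position: [0.3635, -0.4652, 0.1982]
tcp_rot: [[0.994, 0.11, -0.0], [0.11, -0.994, 0.005], [0.0, -0.005, -1.0]]
force: [-0.2, 0.1, -0.2]
opening: 0.706
grasp_force: 0.0
```

Scaled: 0.13 m is 0.2167, -0.091 m is -0.1517, 12 degrees is 0.1333.

Emit:
play_rows(
  motion=[
    [[0.2167,-0.1517,0.1333,0,0,0.1333],[0.2167,-0.1517,0.1333,0,0,0.1333],[0.2167,-0.1517,0.1333,0,0,0.1333],[0.2167,-0.1517,0.1333,0,0,0.1333],[0.2167,-0.1517,0.1333,0,0,0.1333],[0.2167,-0.1517,0.1333,0,0,0.1333],[0.2167,-0.1517,0.1333,0,0,0.1333]],
  ],
)

```text
time_s: 2.48
position: [0.4801, -0.3667, 0.1196]
tcp_rot: [[0.995, -0.103, -0.0], [-0.103, -0.995, -0.001], [-0.0, 0.001, -1.0]]
force: [-0.2, 0.1, 0.5]
opening: 0.691
grasp_force: 0.0
```

```bash
python3 - <<'E'
from h import *
s=bot.read_state(); print(s['time_s'],s['position'].round(4),np.round(s['tcp_rot'],3).tolist(),s['opening'])
d=imaging.capture('wrist'); cv2.imwrite('pics/w1.png',d['frame'][:,:,::-1]); print(np.round(d['camera_matrix'],1).tolist(),(-d['R'].T@d['t']).round(3),d['R'].round(2).tolist())
for r in finder.recognise('wrist','long_wrench'): print(np.round(r['at'],4),r['confidence'])
E
```

```text
2.4833 [ 0.4801 -0.3667  0.1196] [[0.995, -0.103, -0.0], [-0.103, -0.995, -0.001], [-0.0, 0.001, -1.0]] 0.6908691381165517
[[309.7, 0.0, 319.8], [0.0, 309.7, 202.2], [0.0, 0.0, 1.0]] [ 0.549 -0.372  0.265] [[-0.1, -0.99, 0.0], [-0.96, 0.1, 0.25], [-0.25, 0.02, -0.97]]
[ 0.504  -0.3707  0.0091] 0.96
[ 0.4829 -0.5062  0.0148] 0.91
```

View pics/w1.png

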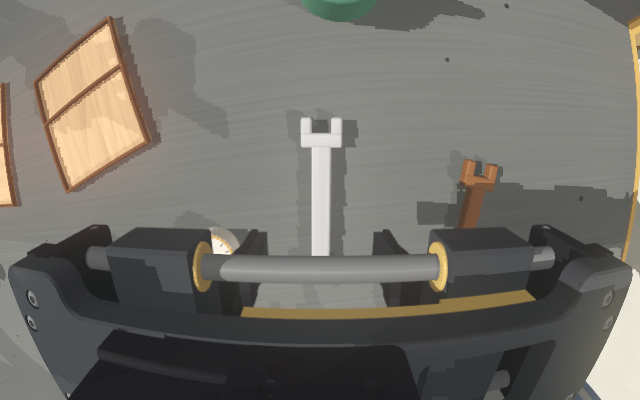

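The wrench shaft at column ~320 lies midway between the fingers and is aligned with them, so I descend, grip, lift and plan the placing.

Scaled: 0.099 m is 0.165, 0.08 m is 0.1333.

Emit:
play_rows(
  motion=[
    [[0,0,0.0667,0,0,0],[0,0,0.1333,0,0,0],[0,0,0.165,0,0,0],[0,0,0.165,0,0,0],[0,0,0.165,0,0,0]],
  ],
)

```text
time_s: 3.0
position: [0.4793, -0.3683, 0.0208]
tcp_rot: [[0.994, -0.108, 0.0], [-0.108, -0.994, -0.001], [0.001, 0.001, -1.0]]
force: [-0.2, -0.6, 0.5]
opening: 0.686
grasp_force: 0.0
```

Emit:
play_rows(
  motion=[
    [[0,0,0,0,0,0],[0,0,0,0,0,0],[0,0,0,0,0,0],[0,0,0,0,0,0],[0,0,0,0,0,0],[0,0,0,0,0,0],[0,0,0,0,0,0],[0,0,0,0,0,0]],
  ],
  fingers=0,
)

```text
time_s: 3.67
position: [0.4804, -0.3663, 0.0206]
tcp_rot: [[0.995, -0.104, 0.0], [-0.104, -0.995, -0.001], [0.0, 0.001, -1.0]]
force: [0.4, -0.3, 0.2]
opening: 0.177
grasp_force: 30.0
```

Scaled: -0.1 m is -0.1667, -0.09 m is -0.15.

Emit:
play_rows(
  motion=[
    [[0,0,-0.0167,0,0,0],[0,0,-0.05,0,0,0],[0,0,-0.1,0,0,0],[0,0,-0.15,0,0,0],[0,0,-0.1667,0,0,0],[0,0,-0.1667,0,0,0]],
  ],
)

```text
time_s: 4.17
position: [0.4817, -0.3674, 0.1237]
tcp_rot: [[0.995, -0.105, 0.004], [-0.105, -0.995, -0.005], [0.005, 0.004, -1.0]]
force: [-0.0, 0.7, -1.0]
opening: 0.181
grasp_force: 30.0
```

```bash
python3 plan.py "[[0.53,-0.12,0.121,40],[0.567,0.121,0.121,86],[0.567,0.121,0.0245,86]]"
```

```text
from 4.1667 [ 0.4817 -0.3674  0.1237] yaw -6.0
(0.53, -0.12, 0.121, 40) -> [0.022, -0.251, 0.002, 0.4, -0.2, -46.0] rows>= 7
(0.567, 0.121, 0.121, 86) -> [0.183, -0.161, 0.0, 0.0, 0.0, -46.0] rows>= 7
(0.567, 0.121, 0.0245, 86) -> [0.0, 0.0, 0.096, 0.0, 0.0, 0.0] rows>= 3
```

Scaled: -0.251 m is -0.4183, 0.022 m is 0.0367, -46 degrees is -0.5111.

Emit:
play_rows(
  motion=[
    [[0.005,-0.0517,0,0,0,-0.0667],[0.01,-0.1067,0,0,0,-0.1333],[0.015,-0.1667,0,0,0,-0.2],[0.02,-0.2283,0,0,0,-0.2778],[0.025,-0.2917,0,0,0,-0.3556],[0.03,-0.35,0,0,0,-0.4222],[0.0333,-0.3917,0,0,0,-0.4778],[0.0367,-0.4183,0,0,0,-0.5111]],
  ],
)

```text
time_s: 4.83
position: [0.5265, -0.1148, 0.1186]
tcp_rot: [[0.762, 0.647, -0.005], [0.647, -0.762, 0.003], [-0.002, -0.006, -1.0]]
force: [0.7, -0.6, -2.6]
opening: 0.179
grasp_force: 30.0
```

Scaled: 0.183 m is 0.305, 0.173 m is 0.2883, -46 degrees is -0.5111.

Emit:
play_rows(
  motion=[
    [[0.0383,-0.0333,0,0,0,-0.0667],[0.0833,-0.0733,0,0,0,-0.1333],[0.1283,-0.1133,0,0,0,-0.2111],[0.1733,-0.1533,0,0,0,-0.2889],[0.2167,-0.1917,0,0,0,-0.3667],[0.2583,-0.2283,0,0,0,-0.4333],[0.2883,-0.2533,0,0,0,-0.4889],[0.305,-0.2683,0,0,0,-0.5111]],
  ],
)

```text
time_s: 5.5
position: [0.5639, 0.1251, 0.1187]
tcp_rot: [[0.064, 0.998, -0.003], [0.998, -0.064, 0.001], [0.0, -0.003, -1.0]]
force: [0.4, -0.0, -2.9]
opening: 0.181
grasp_force: 30.0
```

Scaled: 0.05 m is 0.0833, 0.03 m is 0.05.

Emit:
play_rows(
  motion=[
    [[0,0,0.0167,0,0,0],[0,0,0.05,0,0,0],[0,0,0.0833,0,0,0],[0,0,0.0833,0,0,0],[0,0,0.0833,0,0,0],[0,0,0.0833,0,0,0]],
  ],
)

```text
time_s: 6.0
position: [0.5651, 0.1212, 0.0704]
tcp_rot: [[0.072, 0.997, -0.001], [0.997, -0.072, -0.0], [-0.0, -0.001, -1.0]]
force: [0.0, -0.1, -2.5]
opening: 0.176
grasp_force: 30.0
```

```bash
python3 - <<'E'
from h import *
from plan import plan
d=imaging.capture('wrist'); cv2.imwrite('pics/w2.png',d['frame'][:,:,::-1])
plan([[0.567,0.121,0.0245,86]])
E
```

```text
from 6.05 [0.5657 0.1213 0.071 ] yaw 85.9
(0.567, 0.121, 0.0245, 86) -> [-0.0, 0.001, 0.047, 0.1, 0.0, -0.1] rows>= 2
```

View pics/w2.png

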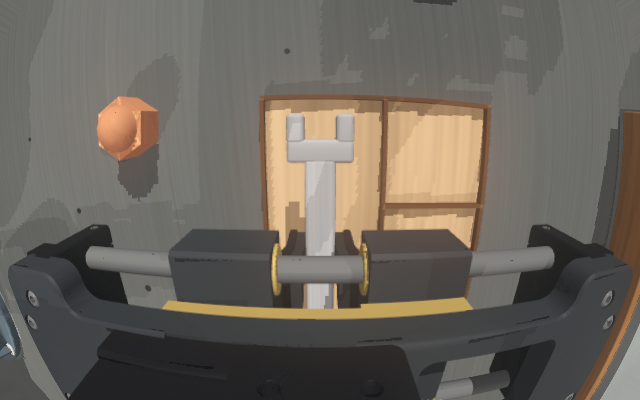

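The wrench hangs above the long compartment (walls at columns ~263 and 384, wrench at ~320) and is aligned with it. Next I lower, release and lift.

Scaled: 0.046 m is 0.0767, 0.043 m is 0.0717.

Emit:
play_rows(
  motion=[
    [[0,0,0.0167,0,0,0],[0,0,0.0417,0,0,0],[0,0,0.0617,0,0,0],[0,0,0.0717,0,0,0],[0,0,0.0767,0,0,0],[0,0,0.0767,0,0,0],[0,0,0.0767,0,0,0]],
  ],
)

```text
time_s: 6.63
position: [0.5655, 0.1222, 0.0247]
tcp_rot: [[0.07, 0.998, 0.001], [0.998, -0.07, 0.0], [0.0, 0.001, -1.0]]
force: [0.3, 0.2, -3.2]
opening: 0.174
grasp_force: 30.0
```

Emit:
play_rows(
  motion=[
    [[0,0,0,0,0,0],[0,0,0,0,0,0],[0,0,0,0,0,0],[0,0,0,0,0,0],[0,0,0,0,0,0]],
  ],
  fingers=0.035,
)

```text
time_s: 7.05
position: [0.5655, 0.1222, 0.0249]
tcp_rot: [[0.07, 0.998, 0.001], [0.998, -0.07, 0.0], [0.0, 0.001, -1.0]]
force: [0.3, 0.2, -0.1]
opening: 0.389
grasp_force: 0.0
```

Scaled: -0.125 m is -0.2083, -0.12 m is -0.2.

Emit:
play_rows(
  motion=[
    [[0,0,-0.0167,0,0,0],[0,0,-0.0667,0,0,0],[0,0,-0.1333,0,0,0],[0,0,-0.2,0,0,0],[0,0,-0.2083,0,0,0],[0,0,-0.2083,0,0,0]],
  ],
)

```text
time_s: 7.55
position: [0.5675, 0.1223, 0.1537]
tcp_rot: [[0.07, 0.998, 0.008], [0.998, -0.07, 0.0], [0.001, 0.008, -1.0]]
force: [-0.4, 0.0, -1.0]
opening: 0.403
grasp_force: 0.0
```

```bash
python3 plan.py "[[0.50,-0.02,0.16,45],[0.424,-0.155,0.16,0],[0.424,-0.155,0.03,0]]"
```

```text
from 7.55 [0.5675 0.1223 0.1537] yaw 86.0
(0.5, -0.02, 0.16, 45) -> [-0.147, -0.057, -0.007, 0.4, -0.2, 41.0] rows>= 6
(0.424, -0.155, 0.16, 0) -> [-0.149, 0.042, 0.0, 0.0, 0.0, 45.0] rows>= 7
(0.424, -0.155, 0.03, 0) -> [0.0, 0.0, 0.13, 0.0, 0.0, 0.0] rows>= 4
```

Scaled: -0.146 m is -0.2433, -0.055 m is -0.0917, 41 degrees is 0.4556.

Emit:
play_rows(
  motion=[
    [[-0.2433,-0.0917,-0.0167,0,0,0.4556],[-0.2433,-0.0917,-0.0167,0,0,0.4556],[-0.2433,-0.0917,-0.0167,0,0,0.4556],[-0.2433,-0.0917,-0.0167,0,0,0.4556],[-0.2433,-0.0917,-0.0167,0,0,0.4556],[-0.2433,-0.0917,-0.0167,0,0,0.4556],[-0.2433,-0.0917,-0.0167,0,0,0.4556],[-0.2433,-0.0917,-0.0167,0,0,0.4556]],
  ],
  fingers=0.087,
)

```text
time_s: 8.22
position: [0.4991, -0.0195, 0.1586]
tcp_rot: [[0.706, 0.708, -0.002], [0.708, -0.706, 0.001], [-0.001, -0.002, -1.0]]
force: [0.2, 0.9, 0.4]
opening: 0.926
grasp_force: 0.0
```

Scaled: -0.149 m is -0.2483, 0.042 m is 0.07, 49 degrees is 0.5444.

Emit:
play_rows(
  motion=[
    [[-0.2483,0.07,0,0,0,0.5444],[-0.2483,0.07,0,0,0,0.5444],[-0.2483,0.07,0,0,0,0.5444],[-0.2483,0.07,0,0,0,0.5444],[-0.2483,0.07,0,0,0,0.5444],[-0.2483,0.07,0,0,0,0.5444],[-0.2483,0.07,0,0,0,0.5444],[-0.2483,0.07,0,0,0,0.5444]],
  ],
)

```text
time_s: 8.88
position: [0.4241, -0.1543, 0.1591]
tcp_rot: [[0.998, -0.07, -0.001], [-0.07, -0.998, 0.001], [-0.001, -0.001, -1.0]]
force: [-0.1, 0.2, -0.1]
opening: 1.001
grasp_force: 0.0
```

```bash
python3 - <<'E'
from h import *
from plan import plan
d=imaging.capture('wrist'); cv2.imwrite('pics/w3.png',d['frame'][:,:,::-1])
for r in finder.recognise('wrist','gauge'): print(np.round(r['at'],4),r['confidence'])
plan([[0.424,-0.155,0.05,-4],[0.424,-0.155,0.025,-4]])
E
```

```text
[ 0.4436 -0.2611  0.0191] 0.96
[ 0.324  -0.1203  0.0209] 0.89
[ 0.4228 -0.155   0.031 ] 0.64
from 8.9833 [ 0.4243 -0.1541  0.1592] yaw -3.7
(0.424, -0.155, 0.05, -4) -> [-0.0, 0.001, 0.109, -0.0, 0.1, 0.3] rows>= 3
(0.424, -0.155, 0.025, -4) -> [0.0, 0.0, 0.025, 0.0, 0.0, 0.0] rows>= 1
```

View pics/w3.png

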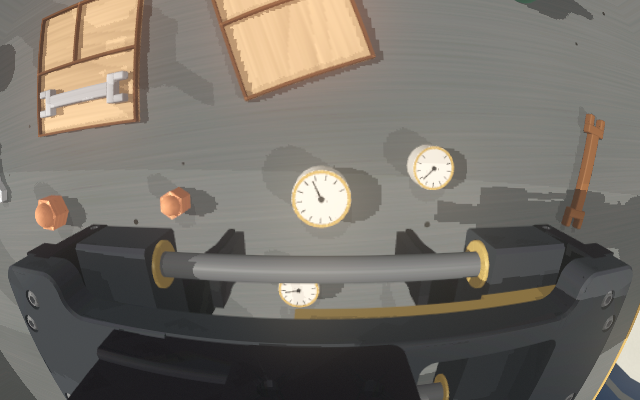

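The gauge at (321,199) is centred between the fingers, and the long wrench lies in its compartment at upper left. Next I pick up the gauge.

Scaled: 0.134 m is 0.2233, 0.13 m is 0.2167.

Emit:
play_rows(
  motion=[
    [[0,0,0.0667,0,0,0],[0,0,0.1333,0,0,0],[0,0,0.1917,0,0,0],[0,0,0.2167,0,0,0],[0,0,0.2233,0,0,0],[0,0,0.2233,0,0,0]],
  ],
)

```text
time_s: 9.48
position: [0.4239, -0.1539, 0.0244]
tcp_rot: [[0.998, -0.067, -0.003], [-0.067, -0.998, 0.002], [-0.003, -0.002, -1.0]]
force: [-0.3, 0.8, 0.6]
opening: 1.001
grasp_force: 0.0
```

Emit:
play_rows(
  motion=[
    [[0,0,0,0,0,0],[0,0,0,0,0,0],[0,0,0,0,0,0],[0,0,0,0,0,0],[0,0,0,0,0,0],[0,0,0,0,0,0],[0,0,0,0,0,0]],
  ],
  fingers=0.04,
)

```text
time_s: 10.07
position: [0.4247, -0.1549, 0.0262]
tcp_rot: [[0.998, -0.07, 0.001], [-0.07, -0.998, -0.001], [0.001, 0.001, -1.0]]
force: [-0.3, -0.1, 6.0]
opening: 0.633
grasp_force: 30.0
```

Scaled: -0.1 m is -0.1667, -0.09 m is -0.15.

Emit:
play_rows(
  motion=[
    [[0,0,-0.0167,0,0,0],[0,0,-0.05,0,0,0],[0,0,-0.1,0,0,0],[0,0,-0.15,0,0,0],[0,0,-0.1667,0,0,0],[0,0,-0.1667,0,0,0]],
  ],
)

```text
time_s: 10.57
position: [0.4255, -0.1553, 0.1277]
tcp_rot: [[0.998, -0.07, 0.004], [-0.07, -0.998, -0.003], [0.005, 0.003, -1.0]]
force: [0.1, 1.2, -2.8]
opening: 0.634
grasp_force: 30.0
```

```bash
python3 plan.py "[[0.645,0.078,0.125,-4],[0.645,0.078,0.0285,-4]]"
```

```text
from 10.5667 [ 0.4255 -0.1553  0.1277] yaw -4.0
(0.645, 0.078, 0.125, -4) -> [0.203, -0.248, 0.003, 0.1, -0.3, -0.0] rows>= 8
(0.645, 0.078, 0.0285, -4) -> [0.0, 0.0, 0.096, 0.0, 0.0, 0.0] rows>= 3
```

Scaled: -0.195 m is -0.325, -0.165 m is -0.275.

Emit:
play_rows(
  motion=[
    [[0.025,-0.03,0,0,0,0],[0.0583,-0.0717,0,0,0,0],[0.1,-0.1217,0,0,0,0],[0.1417,-0.1733,0,0,0,0],[0.1833,-0.225,0,0,0,0],[0.225,-0.275,0,0,0,0],[0.2667,-0.325,0,0,0,0]],
  ],
)

```text
time_s: 11.15
position: [0.5971, 0.0306, 0.1233]
tcp_rot: [[0.998, -0.07, -0.004], [-0.07, -0.998, 0.001], [-0.004, -0.0, -1.0]]
force: [0.2, -1.2, -2.8]
opening: 0.637
grasp_force: 30.0
```

Scaled: -0.053 m is -0.0883, 0.05 m is 0.0833.

Emit:
play_rows(
  motion=[
    [[0.0333,-0.04,0,0,0,0],[0.0583,-0.07,0,0,0,0],[0.0717,-0.0883,0,0,0,0],[0.0717,-0.0883,0.0333,0,0,0],[0.0717,-0.0883,0.0667,0,0,0],[0.0717,-0.0883,0.0833,0,0,0],[0.0717,-0.0883,0.0833,0,0,0],[0.0717,-0.0883,0.0833,0,0,0]],
  ],
)

```text
time_s: 11.82
position: [0.6428, 0.0784, 0.0736]
tcp_rot: [[0.998, -0.07, -0.004], [-0.07, -0.998, 0.0], [-0.004, 0.0, -1.0]]
force: [0.1, 0.2, -2.6]
opening: 0.635
grasp_force: 30.0
```

```bash
python3 - <<'E'
from h import *
from plan import plan
d=imaging.capture('top'); f=cv2.resize(d['frame'][130:290,140:500],None,fx=2.2,fy=2.2); a=imaging.capture('wrist')['frame']
cv2.imwrite('pics/w4.png',np.vstack([cv2.resize(a,(480,300)),cv2.resize(d['frame'],(480,300))])[:,:,::-1])
plan([[0.645,0.078,0.0285,-4]])
E
```

```text
from 11.9167 [0.6447 0.0782 0.0759] yaw -4.0
(0.645, 0.078, 0.0285, -4) -> [0.0, 0.0, 0.047, -0.0, -0.1, -0.0] rows>= 2
```

View pics/w4.png

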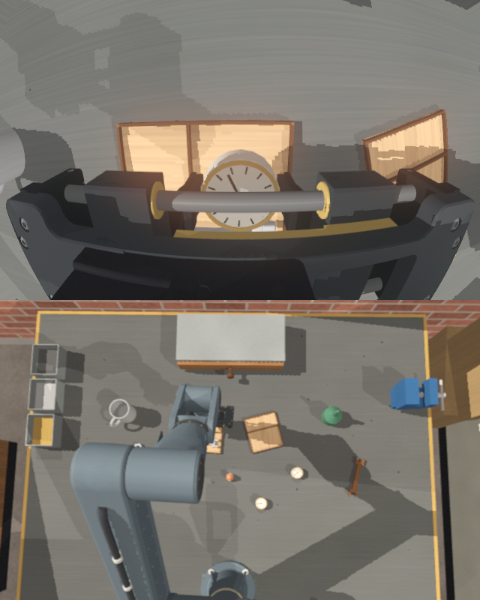

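The gauge sits over its compartment (walls at columns 190–295, gauge at ~240), clear of the walls. Next I lower it, release it and go to the large nut.

Scaled: 0.047 m is 0.0783, 0.046 m is 0.0767.

Emit:
play_rows(
  motion=[
    [[0,0,0.0167,0,0,0],[0,0,0.0417,0,0,0],[0,0,0.0617,0,0,0],[0,0,0.0717,0,0,0],[0,0,0.0767,0,0,0],[0,0,0.0783,0,0,0],[0,0,0.0783,0,0,0]],
  ],
)

```text
time_s: 12.5
position: [0.6434, 0.0785, 0.0293]
tcp_rot: [[0.998, -0.07, -0.002], [-0.07, -0.998, -0.0], [-0.002, 0.0, -1.0]]
force: [-2.5, -0.4, 1.6]
opening: 0.638
grasp_force: 30.0
```

Emit:
play_rows(
  motion=[
    [[0,0,0,0,0,0],[0,0,0,0,0,0],[0,0,0,0,0,0],[0,0,0,0,0,0],[0,0,0,0,0,0]],
  ],
  fingers=0.067,
)

```text
time_s: 12.92
position: [0.6448, 0.0785, 0.0288]
tcp_rot: [[0.998, -0.07, 0.001], [-0.07, -0.998, 0.0], [0.001, -0.0, -1.0]]
force: [-1.2, 0.5, -0.3]
opening: 0.765
grasp_force: 0.0
```

Scaled: -0.12 m is -0.2, -0.11 m is -0.1833.

Emit:
play_rows(
  motion=[
    [[0,0,-0.0167,0,0,0],[0,0,-0.0667,0,0,0],[0,0,-0.1333,0,0,0],[0,0,-0.1833,0,0,0],[0,0,-0.2,0,0,0],[0,0,-0.2,0,0,0]],
  ],
)

```text
time_s: 13.42
position: [0.6468, 0.0785, 0.153]
tcp_rot: [[0.998, -0.07, 0.009], [-0.07, -0.998, -0.0], [0.009, -0.0, -1.0]]
force: [0.2, 0.3, -0.1]
opening: 0.772
grasp_force: 0.0
```

```bash
python3 plan.py "[[0.427,0.207,0.15,-4]]"
```

```text
from 13.4167 [0.6468 0.0785 0.153 ] yaw -4.0
(0.427, 0.207, 0.15, -4) -> [-0.228, -0.113, 0.001, -0.0, -0.5, -0.0] rows>= 7
```

Scaled: -0.226 m is -0.3767, -0.113 m is -0.1883.

Emit:
play_rows(
  motion=[
    [[-0.3767,-0.1883,0,0,0,0],[-0.3767,-0.1883,0,0,0,0],[-0.3767,-0.1883,0,0,0,0],[-0.3767,-0.1883,0,0,0,0],[-0.3767,-0.1883,0,0,0,0],[-0.3767,-0.1883,0,0,0,0],[-0.3767,-0.1883,0,0,0,0],[-0.3767,-0.1883,0,0,0,0]],
  ],
)

```text
time_s: 14.08
position: [0.4226, 0.2078, 0.1474]
tcp_rot: [[0.998, -0.067, -0.005], [-0.067, -0.998, -0.001], [-0.005, 0.002, -1.0]]
force: [0.4, 0.5, 0.3]
opening: 0.775
grasp_force: 0.0
```

```bash
python3 - <<'E'
from h import *
from plan import plan
d=imaging.capture('wrist'); f=d['frame'][60:300]
cv2.imwrite('pics/w5.png',f[:,:,::-1])
for r in finder.recognise('wrist','large_nut'): print(np.round(r['at'],4),r['confidence'])
for m,c in masks('wrist','large_nut'):
    v,u=np.nonzero(m); print(c,u.min(),u.max(),v.min(),v.max(),m.sum())
plan([[0.427,0.207,0.026,-4]])
E
```

```text
[0.4339 0.208  0.032 ] 0.81
[0.6408 0.4289 0.0366] 0.29
0.68 298 347 168 216 1876
from 14.2333 [0.4281 0.2069 0.1482] yaw -4.0
(0.427, 0.207, 0.026, -4) -> [-0.001, -0.0, 0.122, -0.0, -0.1, -0.0] rows>= 3
```

View pics/w5.png

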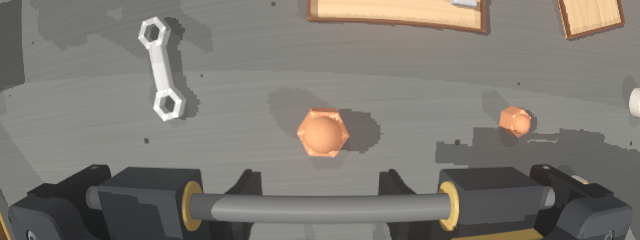

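The large nut's corners point left and right at (298,133) and (348,131) in the crop, so its flats are 30° off the closing line. I turn 32°, then descend and grip.

Scaled: 0.124 m is 0.2067, 0.118 m is 0.1967, -32 degrees is -0.3556.

Emit:
play_rows(
  motion=[
    [[0,0,0.0333,0,0,-0.0778],[0,0,0.0667,0,0,-0.1556],[0,0,0.1,0,0,-0.2333],[0,0,0.1333,0,0,-0.3111],[0,0,0.1667,0,0,-0.3556],[0,0,0.1967,0,0,-0.3556],[0,0,0.2067,0,0,-0.3556],[0,0,0.2067,0,0,-0.3556]],
  ],
)

```text
time_s: 14.9
position: [0.4272, 0.2062, 0.0228]
tcp_rot: [[0.884, 0.467, -0.002], [0.467, -0.884, -0.001], [-0.002, -0.001, -1.0]]
force: [0.2, 0.0, 0.3]
opening: 0.772
grasp_force: 0.0
```

Emit:
play_rows(
  motion=[
    [[0,0,0,0,0,0],[0,0,0,0,0,0],[0,0,0,0,0,0],[0,0,0,0,0,0],[0,0,0,0,0,0],[0,0,0,0,0,0],[0,0,0,0,0,0]],
  ],
  fingers=0.02,
)

```text
time_s: 15.48
position: [0.4278, 0.2072, 0.0254]
tcp_rot: [[0.883, 0.47, 0.003], [0.47, -0.883, 0.0], [0.003, 0.001, -1.0]]
force: [1.4, -1.3, 6.7]
opening: 0.461
grasp_force: 29.8
```

Scaled: -0.1 m is -0.1667, -0.09 m is -0.15.

Emit:
play_rows(
  motion=[
    [[0,0,-0.0167,0,0,0],[0,0,-0.05,0,0,0],[0,0,-0.1,0,0,0],[0,0,-0.15,0,0,0],[0,0,-0.1667,0,0,0],[0,0,-0.1667,0,0,0]],
  ],
)

```text
time_s: 15.98
position: [0.4276, 0.2077, 0.1273]
tcp_rot: [[0.883, 0.469, 0.005], [0.469, -0.883, 0.001], [0.005, 0.001, -1.0]]
force: [-0.8, -0.4, -1.5]
opening: 0.459
grasp_force: 29.8
```

```bash
python3 plan.py "[[0.65,0.165,0.125,75],[0.65,0.165,0.0285,75]]"
```

```text
from 15.9833 [0.4276 0.2077 0.1273] yaw 28.0
(0.65, 0.165, 0.125, 75) -> [0.176, 0.142, 0.003, 0.2, -0.2, -47.0] rows>= 7
(0.65, 0.165, 0.0285, 75) -> [0.0, 0.0, 0.096, 0.0, 0.0, 0.0] rows>= 3
```

Opening 40 mm: gripped on the flats.

Scaled: 0.176 m is 0.2933, 0.142 m is 0.2367, -47 degrees is -0.5222.

Emit:
play_rows(
  motion=[
    [[0.0333,0.0267,0,0,0,-0.0667],[0.075,0.06,0,0,0,-0.1333],[0.12,0.0967,0,0,0,-0.2111],[0.1667,0.1333,0,0,0,-0.2889],[0.2083,0.1667,0,0,0,-0.3667],[0.25,0.2,0,0,0,-0.4444],[0.28,0.225,0,0,0,-0.5],[0.2933,0.2367,0,0,0,-0.5222]],
  ],
)

```text
time_s: 16.65
position: [0.6514, 0.1632, 0.1227]
tcp_rot: [[0.257, 0.966, 0.001], [0.966, -0.257, -0.0], [0.0, 0.001, -1.0]]
force: [-0.0, 0.1, -2.0]
opening: 0.464
grasp_force: 29.8
```

Scaled: 0.05 m is 0.0833, 0.035 m is 0.0583.

Emit:
play_rows(
  motion=[
    [[0,0,0.025,0,0,0],[0,0,0.0583,0,0,0],[0,0,0.0833,0,0,0],[0,0,0.0833,0,0,0],[0,0,0.0833,0,0,0],[0,0,0.0833,0,0,0]],
  ],
)

```text
time_s: 17.15
position: [0.6485, 0.1644, 0.0743]
tcp_rot: [[0.259, 0.966, -0.001], [0.966, -0.259, 0.0], [-0.0, -0.001, -1.0]]
force: [1.2, -0.1, -1.7]
opening: 0.459
grasp_force: 29.8
```

```bash
python3 - <<'E'
from h import *
from plan import plan
a=imaging.capture('wrist')['frame'][60:300]
cv2.imwrite('pics/w6.png',a[:,:,::-1])
plan([[0.65,0.165,0.0285,75]])
E
```

```text
from 17.2 [0.6491 0.1645 0.075 ] yaw 75.0
(0.65, 0.165, 0.0285, 75) -> [0.001, 0.001, 0.047, 0.0, -0.0, -0.0] rows>= 2
```

View pics/w6.png

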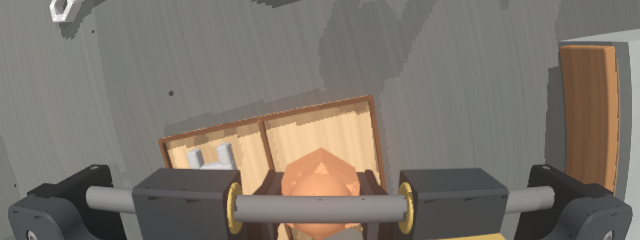

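The nut hangs over the smaller compartment, between the walls at columns ~265 and 375. I lower and release it, then go to the small nut.

Scaled: 0.047 m is 0.0783, 0.046 m is 0.0767.

Emit:
play_rows(
  motion=[
    [[0,0,0.0167,0,0,0],[0,0,0.0417,0,0,0],[0,0,0.0617,0,0,0],[0,0,0.0717,0,0,0],[0,0,0.0767,0,0,0],[0,0,0.0783,0,0,0],[0,0,0.0783,0,0,0]],
  ],
)

```text
time_s: 17.78
position: [0.6477, 0.1642, 0.0285]
tcp_rot: [[0.259, 0.966, -0.002], [0.966, -0.259, -0.0], [-0.001, -0.002, -1.0]]
force: [-2.9, -0.3, 3.7]
opening: 0.46
grasp_force: 29.8
```

Emit:
play_rows(
  motion=[
    [[0,0,0,0,0,0],[0,0,0,0,0,0],[0,0,0,0,0,0],[0,0,0,0,0,0],[0,0,0,0,0,0]],
  ],
  fingers=0.055,
)

```text
time_s: 18.2
position: [0.6492, 0.1643, 0.0276]
tcp_rot: [[0.259, 0.966, 0.001], [0.966, -0.259, 0.0], [0.0, 0.001, -1.0]]
force: [-0.0, 0.4, -0.3]
opening: 0.624
grasp_force: 0.0
```

Scaled: -0.12 m is -0.2, -0.11 m is -0.1833.

Emit:
play_rows(
  motion=[
    [[0,0,-0.0167,0,0,0],[0,0,-0.0667,0,0,0],[0,0,-0.1333,0,0,0],[0,0,-0.1833,0,0,0],[0,0,-0.2,0,0,0],[0,0,-0.2,0,0,0]],
  ],
)

```text
time_s: 18.7
position: [0.6514, 0.1646, 0.1522]
tcp_rot: [[0.259, 0.966, 0.009], [0.966, -0.259, 0.001], [0.003, 0.008, -1.0]]
force: [-0.1, 0.4, 0.3]
opening: 0.632
grasp_force: 0.0
```

```bash
python3 plan.py "[[0.53,0.09,0.149,35],[0.424,-0.001,0.149,0]]"
```

```text
from 18.7 [0.6514 0.1646 0.1522] yaw 75.0
(0.53, 0.09, 0.149, 35) -> [-0.104, -0.098, 0.002, 0.4, -0.3, 40.0] rows>= 6
(0.424, -0.001, 0.149, 0) -> [-0.139, 0.014, 0.0, 0.0, 0.0, 35.0] rows>= 5
```

Scaled: -0.103 m is -0.1717, -0.096 m is -0.16, 40 degrees is 0.4444.

Emit:
play_rows(
  motion=[
    [[-0.1717,-0.16,0,0,0,0.4444],[-0.1717,-0.16,0,0,0,0.4444],[-0.1717,-0.16,0,0,0,0.4444],[-0.1717,-0.16,0,0,0,0.4444],[-0.1717,-0.16,0,0,0,0.4444],[-0.1717,-0.16,0,0,0,0.4444],[-0.1717,-0.16,0,0,0,0.4444]],
  ],
)

```text
time_s: 19.28
position: [0.5278, 0.0893, 0.1462]
tcp_rot: [[0.82, 0.572, -0.003], [0.572, -0.82, 0.0], [-0.003, -0.002, -1.0]]
force: [0.0, 0.1, 1.4]
opening: 0.631
grasp_force: 0.0
```

Scaled: -0.139 m is -0.2317, 0.014 m is 0.0233, 35 degrees is 0.3889.

Emit:
play_rows(
  motion=[
    [[-0.2317,0.0233,0,0,0,0.3889],[-0.2317,0.0233,0,0,0,0.3889],[-0.2317,0.0233,0,0,0,0.3889],[-0.2317,0.0233,0,0,0,0.3889],[-0.2317,0.0233,0,0,0,0.3889],[-0.2317,0.0233,0,0,0,0.3889],[-0.2317,0.0233,0,0,0,0.3889],[-0.2317,0.0233,0,0,0,0.3889]],
  ],
)

```text
time_s: 19.95
position: [0.4239, -0.0013, 0.1472]
tcp_rot: [[1.0, 0.004, -0.0], [0.004, -1.0, 0.0], [-0.0, -0.0, -1.0]]
force: [-0.0, 0.3, -0.5]
opening: 0.634
grasp_force: 0.0
```

```bash
python3 - <<'E'
from h import *
from plan import plan
d=imaging.capture('wrist'); f=cv2.resize(d['frame'][130:250,220:420],None,fx=3,fy=3,interpolation=cv2.INTER_CUBIC)
cv2.imwrite('pics/w7.png',f[:,:,::-1])
for r in finder.recognise('wrist','small_nut'): print(np.round(r['at'],4),r['confidence'])
plan([[0.424,-0.001,0.025,0]])
E
```

```text
from 20.05 [ 0.424  -0.0011  0.1473] yaw 0.2
(0.424, -0.001, 0.025, 0) -> [0.0, -0.0, 0.122, -0.0, -0.0, 0.2] rows>= 3
```

View pics/w7.png

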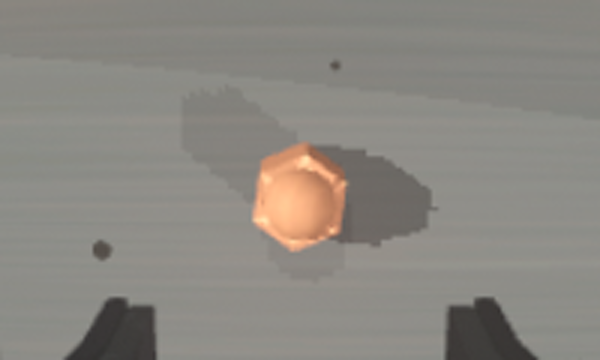

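The small nut sits in the middle at crop (300,197). Its top–bottom corner axis leans 7° clockwise, so I turn +7° and grip.

Scaled: 0.123 m is 0.205, 0.118 m is 0.1967, 7 degrees is 0.0778.

Emit:
play_rows(
  motion=[
    [[0,0,0.05,0,0,0.0778],[0,0,0.1083,0,0,0.0778],[0,0,0.1667,0,0,0.0778],[0,0,0.1967,0,0,0.0778],[0,0,0.205,0,0,0.0778],[0,0,0.205,0,0,0.0778],[0,0,0.205,0,0,0.0778]],
  ],
)

```text
time_s: 20.63
position: [0.4239, -0.0013, 0.0248]
tcp_rot: [[0.993, -0.121, 0.0], [-0.121, -0.993, -0.0], [0.0, 0.0, -1.0]]
force: [0.2, -0.1, 1.3]
opening: 0.638
grasp_force: 0.0
```

Emit:
play_rows(
  motion=[
    [[0,0,0,0,0,0],[0,0,0,0,0,0],[0,0,0,0,0,0],[0,0,0,0,0,0],[0,0,0,0,0,0],[0,0,0,0,0,0],[0,0,0,0,0,0]],
  ],
  fingers=0.005,
)

```text
time_s: 21.22
position: [0.4238, -0.0016, 0.025]
tcp_rot: [[0.993, -0.122, 0.001], [-0.122, -0.993, -0.0], [0.001, 0.0, -1.0]]
force: [-0.7, -0.0, 6.1]
opening: 0.297
grasp_force: 30.0
```

Scaled: -0.1 m is -0.1667, -0.09 m is -0.15.

Emit:
play_rows(
  motion=[
    [[0,0,-0.0167,0,0,0],[0,0,-0.05,0,0,0],[0,0,-0.1,0,0,0],[0,0,-0.15,0,0,0],[0,0,-0.1667,0,0,0],[0,0,-0.1667,0,0,0]],
  ],
)

```text
time_s: 21.72
position: [0.4249, -0.0018, 0.1268]
tcp_rot: [[0.993, -0.122, 0.006], [-0.122, -0.993, -0.002], [0.006, 0.001, -1.0]]
force: [0.8, 0.3, -0.5]
opening: 0.293
grasp_force: 30.0
```

```bash
python3 plan.py "[[0.647,-0.122,0.125,14],[0.647,-0.122,0.0285,14]]"
```

```text
from 21.7167 [ 0.4249 -0.0018  0.1268] yaw -7.0
(0.647, -0.122, 0.125, 14) -> [0.235, 0.092, 0.003, 0.1, -0.3, -21.0] rows>= 7
(0.647, -0.122, 0.0285, 14) -> [0.0, 0.0, 0.096, 0.0, 0.0, 0.0] rows>= 3
```

Scaled: 0.235 m is 0.3917, 0.092 m is 0.1533, -21 degrees is -0.2333.

Emit:
play_rows(
  motion=[
    [[0.0417,0.0167,0,0,0,-0.0333],[0.1,0.0383,0,0,0,-0.0667],[0.1583,0.0617,0,0,0,-0.1],[0.2167,0.085,0,0,0,-0.1333],[0.275,0.1083,0,0,0,-0.1667],[0.3333,0.13,0,0,0,-0.2],[0.375,0.1467,0,0,0,-0.2222],[0.3917,0.1533,0,0,0,-0.2333]],
  ],
)

```text
time_s: 22.38
position: [0.649, -0.1241, 0.1226]
tcp_rot: [[0.97, 0.242, 0.003], [0.242, -0.97, -0.001], [0.002, 0.002, -1.0]]
force: [0.7, -0.5, -0.7]
opening: 0.292
grasp_force: 30.0
```

Scaled: 0.05 m is 0.0833, 0.035 m is 0.0583.

Emit:
play_rows(
  motion=[
    [[0,0,0.025,0,0,0],[0,0,0.0583,0,0,0],[0,0,0.0833,0,0,0],[0,0,0.0833,0,0,0],[0,0,0.0833,0,0,0],[0,0,0.0833,0,0,0]],
  ],
)

```text
time_s: 22.88
position: [0.6454, -0.1215, 0.0741]
tcp_rot: [[0.97, 0.242, -0.001], [0.242, -0.97, 0.0], [-0.001, -0.0, -1.0]]
force: [0.5, -0.6, -0.4]
opening: 0.293
grasp_force: 30.0
```

```bash
python3 - <<'E'
from h import *
from plan import plan
a=imaging.capture('wrist')['frame'][60:300]
cv2.imwrite('pics/w8.png',a[:,:,::-1])
plan([[0.647,-0.122,0.0285,14]])
E
```

```text
from 22.9333 [ 0.6459 -0.1216  0.0749] yaw 14.0
(0.647, -0.122, 0.0285, 14) -> [0.001, 0.001, 0.046, 0.0, -0.0, -0.0] rows>= 2
```

View pics/w8.png

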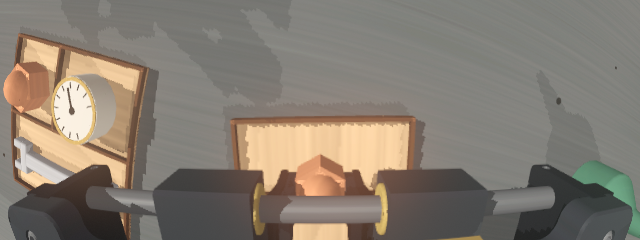

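The nut is over the narrower compartment. I lower and release it, then go to the short wrench.

Scaled: 0.047 m is 0.0783, 0.046 m is 0.0767.

Emit:
play_rows(
  motion=[
    [[0,0,0.0167,0,0,0],[0,0,0.0417,0,0,0],[0,0,0.0617,0,0,0],[0,0,0.0717,0,0,0],[0,0,0.0767,0,0,0],[0,0,0.0783,0,0,0],[0,0,0.0783,0,0,0]],
  ],
)

```text
time_s: 23.52
position: [0.645, -0.1213, 0.0281]
tcp_rot: [[0.97, 0.242, -0.001], [0.242, -0.97, 0.0], [-0.001, -0.001, -1.0]]
force: [-1.5, 1.0, 1.3]
opening: 0.293
grasp_force: 30.0
```

Emit:
play_rows(
  motion=[
    [[0,0,0,0,0,0],[0,0,0,0,0,0],[0,0,0,0,0,0],[0,0,0,0,0,0],[0,0,0,0,0,0]],
  ],
  fingers=0.045,
)

```text
time_s: 23.93
position: [0.6457, -0.1216, 0.0276]
tcp_rot: [[0.97, 0.242, 0.0], [0.242, -0.97, -0.0], [0.0, 0.0, -1.0]]
force: [-0.2, -0.1, 0.2]
opening: 0.505
grasp_force: 0.0
```

Emit:
play_rows(
  motion=[
    [[0,0,-0.0167,0,0,0],[0,0,-0.0667,0,0,0],[0,0,-0.1333,0,0,0],[0,0,-0.1833,0,0,0],[0,0,-0.2,0,0,0],[0,0,-0.2,0,0,0]],
  ],
)

```text
time_s: 24.43
position: [0.6479, -0.1223, 0.1521]
tcp_rot: [[0.97, 0.242, 0.008], [0.242, -0.97, -0.003], [0.007, 0.005, -1.0]]
force: [0.6, -0.3, 0.3]
opening: 0.518
grasp_force: 0.0
```

```bash
python3 plan.py "[[0.575,0.12,0.149,10],[0.504,0.364,0.149,6]]"
```

```text
from 24.4333 [ 0.6479 -0.1223  0.1521] yaw 14.0
(0.575, 0.12, 0.149, 10) -> [-0.012, -0.253, 0.002, 0.3, -0.4, 4.0] rows>= 7
(0.504, 0.364, 0.149, 6) -> [-0.028, -0.253, 0.0, 0.0, 0.0, 4.0] rows>= 7
```

Scaled: -0.252 m is -0.42, -0.01 m is -0.0167, 4 degrees is 0.0444.

Emit:
play_rows(
  motion=[
    [[-0.0167,-0.42,0,0,0,0.0444],[-0.0167,-0.42,0,0,0,0.0444],[-0.0167,-0.42,0,0,0,0.0444],[-0.0167,-0.42,0,0,0,0.0444],[-0.0167,-0.42,0,0,0,0.0444],[-0.0167,-0.42,0,0,0,0.0444],[-0.0167,-0.42,0,0,0,0.0444],[-0.0167,-0.42,0,0,0,0.0444]],
  ],
  fingers=0.06,
)

```text
time_s: 25.1
position: [0.5724, 0.1231, 0.1459]
tcp_rot: [[0.984, 0.178, -0.004], [0.178, -0.984, -0.0], [-0.004, -0.001, -1.0]]
force: [-0.4, 0.5, 0.3]
opening: 0.686
grasp_force: 0.0
```

Scaled: -0.253 m is -0.4217, -0.028 m is -0.0467, 4 degrees is 0.0444.

Emit:
play_rows(
  motion=[
    [[-0.0467,-0.4217,0,0,0,0.0444],[-0.0467,-0.4217,0,0,0,0.0444],[-0.0467,-0.4217,0,0,0,0.0444],[-0.0467,-0.4217,0,0,0,0.0444],[-0.0467,-0.4217,0,0,0,0.0444],[-0.0467,-0.4217,0,0,0,0.0444],[-0.0467,-0.4217,0,0,0,0.0444],[-0.0467,-0.4217,0,0,0,0.0444]],
  ],
)

```text
time_s: 25.77
position: [0.503, 0.366, 0.1465]
tcp_rot: [[0.994, 0.107, -0.001], [0.107, -0.994, -0.001], [-0.001, 0.001, -1.0]]
force: [0.9, 0.2, -0.0]
opening: 0.687
grasp_force: 0.0
```

```bash
python3 - <<'E'
from h import *
from plan import plan
imaging.capture('top'); d=imaging.capture('wrist')
cv2.imwrite('pics/w9.png',d['frame'][60:300][:,:,::-1])
K,C=d['camera_matrix'],-d['R'].T@d['t']
def wb(px,z): # fisheye
    q=np.asarray(px,float)-K[:2,2]; r=np.linalg.norm(q,axis=1,keepdims=True); th=r/K[0,0]
    w=np.c_[q/r*np.sin(th),np.cos(th)]@d['R']; return (C+w*((z-C[2])/w[:,2])[:,None])[:,:2]
for m,c in masks('wrist','short_wrench'):
    v,u=np.nonzero(m); w=wb(np.c_[u,v],.010); print(round(c,2),cv2.minAreaRect((w*1000).astype(np.float32)))
plan([[0.504,0.364,0.021,6]])
E
```

```text
0.83 ((503.59051513671875, 362.5246887207031), (105.24711608886719, 32.9093017578125), 6.984827518463135)
from 25.9167 [0.5042 0.3629 0.1468] yaw 5.9
(0.504, 0.364, 0.021, 6) -> [0.0, -0.001, 0.126, 0.1, 0.1, -0.1] rows>= 4
```

View pics/w9.png

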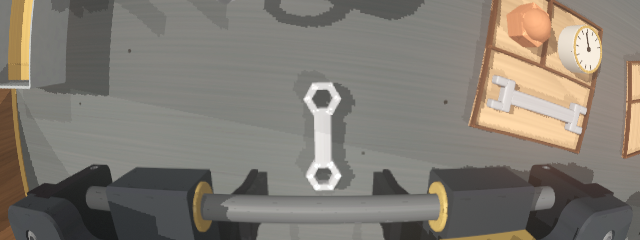

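The short wrench is measured at (0.5036, 0.3625), angle 7°, centred between the fingers, so I grip and lift it.

Scaled: 0.126 m is 0.21, 0.124 m is 0.2067, -1 degrees is -0.0111.

Emit:
play_rows(
  motion=[
    [[0,0,0.0667,0,0,-0.0111],[0,0,0.1333,0,0,-0.0111],[0,0,0.1833,0,0,-0.0111],[0,0,0.2067,0,0,-0.0111],[0,0,0.21,0,0,-0.0111],[0,0,0.21,0,0,-0.0111]],
  ],
)

```text
time_s: 26.42
position: [0.5042, 0.3636, 0.0212]
tcp_rot: [[0.993, 0.12, -0.001], [0.12, -0.993, -0.001], [-0.001, 0.0, -1.0]]
force: [0.2, 0.5, -0.0]
opening: 0.687
grasp_force: 0.0
```

Emit:
play_rows(
  motion=[
    [[0,0,0,0,0,0],[0,0,0,0,0,0],[0,0,0,0,0,0],[0,0,0,0,0,0],[0,0,0,0,0,0],[0,0,0,0,0,0],[0,0,0,0,0,0],[0,0,0,0,0,0]],
  ],
  fingers=0,
)

```text
time_s: 27.08
position: [0.5034, 0.3647, 0.0217]
tcp_rot: [[0.993, 0.122, -0.0], [0.122, -0.993, -0.001], [-0.0, 0.001, -1.0]]
force: [0.3, -1.3, 2.3]
opening: 0.175
grasp_force: 30.0
```

Scaled: -0.12 m is -0.2, -0.09 m is -0.15.

Emit:
play_rows(
  motion=[
    [[0,0,-0.0167,0,0,0],[0,0,-0.05,0,0,0],[0,0,-0.1,0,0,0],[0,0,-0.15,0,0,0],[0,0,-0.2,0,0,0],[0,0,-0.2,0,0,0],[0,0,-0.2,0,0,0]],
  ],
)

```text
time_s: 27.67
position: [0.5046, 0.3657, 0.144]
tcp_rot: [[0.993, 0.122, 0.004], [0.122, -0.993, 0.002], [0.005, -0.002, -1.0]]
force: [0.1, -0.3, -2.1]
opening: 0.18
grasp_force: 30.0
```

```bash
python3 plan.py "[[0.55,0.11,0.141,55],[0.579,-0.139,0.141,104],[0.579,-0.139,0.0245,104]]"
```

```text
from 27.6667 [0.5046 0.3657 0.144 ] yaw 7.0
(0.55, 0.11, 0.141, 55) -> [0.014, 0.259, 0.003, 0.0, -0.3, -48.0] rows>= 7
(0.579, -0.139, 0.141, 104) -> [-0.187, 0.167, 0.0, 0.0, 0.0, -49.0] rows>= 7
(0.579, -0.139, 0.0245, 104) -> [0.0, 0.0, 0.116, 0.0, 0.0, 0.0] rows>= 3
```

Scaled: 0.257 m is 0.4283, 0.014 m is 0.0233, -48 degrees is -0.5333.

Emit:
play_rows(
  motion=[
    [[0.0033,0.0517,0,0,0,-0.0667],[0.0067,0.11,0,0,0,-0.1333],[0.01,0.1717,0,0,0,-0.2111],[0.0133,0.2333,0,0,0,-0.2889],[0.0167,0.2967,0,0,0,-0.3667],[0.02,0.3583,0,0,0,-0.4444],[0.0233,0.405,0,0,0,-0.5111],[0.0233,0.4283,0,0,0,-0.5333]],
  ],
)

```text
time_s: 28.33
position: [0.5482, 0.1078, 0.1398]
tcp_rot: [[0.573, 0.82, -0.003], [0.82, -0.573, -0.001], [-0.003, -0.002, -1.0]]
force: [0.8, 0.9, -1.1]
opening: 0.179
grasp_force: 30.0
```

Scaled: -0.187 m is -0.3117, -0.177 m is -0.295, -49 degrees is -0.5444.

Emit:
play_rows(
  motion=[
    [[-0.0383,0.0333,0,0,0,-0.0667],[-0.08,0.0717,0,0,0,-0.1444],[-0.125,0.1117,0,0,0,-0.2222],[-0.17,0.1517,0,0,0,-0.3],[-0.2167,0.1933,0,0,0,-0.3778],[-0.2583,0.23,0,0,0,-0.4556],[-0.295,0.2633,0,0,0,-0.5222],[-0.3117,0.2783,0,0,0,-0.5444]],
  ],
)

```text
time_s: 29.0
position: [0.5777, -0.1413, 0.1398]
tcp_rot: [[-0.243, 0.97, -0.002], [0.97, 0.243, -0.0], [-0.0, -0.002, -1.0]]
force: [1.1, 0.6, -0.9]
opening: 0.179
grasp_force: 30.0
```

Scaled: 0.07 m is 0.1167, 0.065 m is 0.1083.

Emit:
play_rows(
  motion=[
    [[0,0,0.0333,0,0,0],[0,0,0.075,0,0,0],[0,0,0.1083,0,0,0],[0,0,0.1167,0,0,0],[0,0,0.1167,0,0,0],[0,0,0.1167,0,0,0]],
  ],
)

```text
time_s: 29.5
position: [0.5776, -0.1371, 0.0709]
tcp_rot: [[-0.242, 0.97, -0.002], [0.97, 0.242, 0.001], [0.001, -0.001, -1.0]]
force: [0.8, -0.3, -0.8]
opening: 0.18
grasp_force: 30.0
```

```bash
python3 - <<'E'
from h import *
from plan import plan
d=imaging.capture('wrist')
cv2.imwrite('pics/w10.png',d['frame'][60:300][:,:,::-1])
plan([[0.579,-0.139,0.0245,104]])
E
```

```text
from 29.55 [ 0.5784 -0.1374  0.0718] yaw 104.0
(0.579, -0.139, 0.0245, 104) -> [-0.002, 0.0, 0.047, 0.0, 0.0, -0.0] rows>= 2
```

View pics/w10.png

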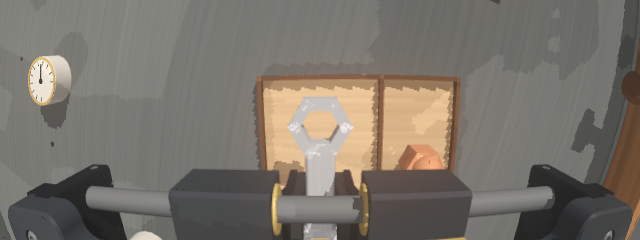

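The ring (column 320) is centred between the compartment's walls (261 and 380). I lower, release and lift away.

Scaled: 0.047 m is 0.0783, 0.046 m is 0.0767.

Emit:
play_rows(
  motion=[
    [[0,0,0.0167,0,0,0],[0,0,0.0417,0,0,0],[0,0,0.0617,0,0,0],[0,0,0.0717,0,0,0],[0,0,0.0767,0,0,0],[0,0,0.0783,0,0,0],[0,0,0.0783,0,0,0]],
  ],
)

```text
time_s: 30.13
position: [0.578, -0.1373, 0.0248]
tcp_rot: [[-0.242, 0.97, -0.0], [0.97, 0.242, 0.0], [0.0, -0.0, -1.0]]
force: [1.3, 0.6, -1.3]
opening: 0.179
grasp_force: 30.0
```

Emit:
play_rows(
  motion=[
    [[0,0,0,0,0,0],[0,0,0,0,0,0],[0,0,0,0,0,0],[0,0,0,0,0,0],[0,0,0,0,0,0]],
  ],
  fingers=0.035,
)

```text
time_s: 30.55
position: [0.5783, -0.1375, 0.0247]
tcp_rot: [[-0.242, 0.97, 0.0], [0.97, 0.242, -0.0], [-0.0, 0.0, -1.0]]
force: [0.8, -0.4, -0.1]
opening: 0.387
grasp_force: 0.0
```

Scaled: -0.18 m is -0.3, -0.16 m is -0.2667.

Emit:
play_rows(
  motion=[
    [[0,0,-0.0167,0,0,0],[0,0,-0.0667,0,0,0],[0,0,-0.1333,0,0,0],[0,0,-0.2,0,0,0],[0,0,-0.2667,0,0,0],[0,0,-0.3,0,0,0],[0,0,-0.3,0,0,0]],
  ],
)

```text
time_s: 31.13
position: [0.5813, -0.1387, 0.2114]
tcp_rot: [[-0.242, 0.97, 0.012], [0.97, 0.242, -0.005], [-0.008, 0.01, -1.0]]
force: [-0.0, -0.4, 0.6]
opening: 0.403
grasp_force: 0.0
```

Scaled: -0.18 m is -0.3.

Emit:
play_rows(
  motion=[
    [[-0.3,0,0,0,0,0],[-0.3,0,0,0,0,0],[-0.3,0,0,0,0,0],[-0.3,0,0,0,0,0],[-0.3,0,0,0,0,0],[-0.3,0,0,0,0,0],[-0.3,0,0,0,0,0],[-0.3,0,0,0,0,0]],
  ],
)

```text
time_s: 31.8
position: [0.6206, -0.3101, 0.2036]
tcp_rot: [[-0.242, 0.97, -0.002], [0.97, 0.242, 0.003], [0.003, -0.002, -1.0]]
force: [-0.6, 0.3, 0.3]
opening: 0.399
grasp_force: 0.0
```

```bash
python3 - <<'E'
from h import *
a=imaging.capture('top')['frame'][120:270,160:460]; b=imaging.capture('side')['frame'][140:290,200:400]; w=imaging.capture('wrist')['frame']
f=lambda i:cv2.resize(i,(390,280),interpolation=cv2.INTER_CUBIC)
cv2.imwrite('pics/end.png',np.vstack([np.hstack([f(a),f(b)]),np.hstack([f(w),f(w)*0])])[:,:,::-1])
E
```

```text
(no output)
```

View pics/end.png

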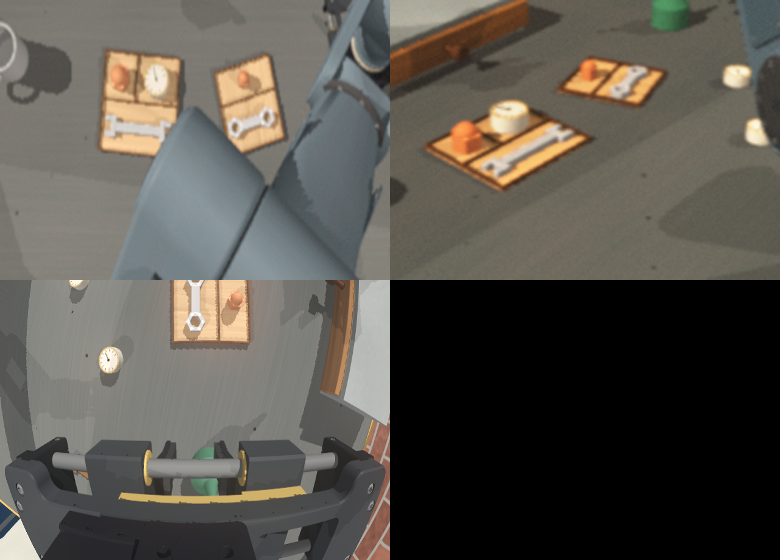

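All five things lie flat in their compartments, and the mug and oil can were not touched. I hand the job in.

```bash
python3 -c "
from rig import bot
print(bot.hand_in())"
```

```text
the job is handed in; nothing more can be done
None
```

Both kits are made up and the job is handed in at about 32 s: in the last pictures all five things lie in their compartments and the mug and oil can are untouched, but the hand-in returned no verdict.

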